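# Fit a hanging hook to the red biscuit lifter

### The arm

A 7-joint arm with a two-finger parallel gripper is mounted at the origin on the work surface. World frame = base frame: x ahead of the robot, y to its left, z up, the work surface at z = 0. Lengths are in mm, angles in rad, forces in N, time in s.
With the tool pointing down it reaches from about 400 to 875 mm from the base axis. Payload 4.4 kg.
Tool frame: the origin (TCP) lies at the very end of the fingers, on their centre line; the grasp point (between the pads) lies 19 mm behind it; y points along the fingers, z is the direction in which the jaws open and shut, and the axes are right-handed (so a half turn about y gives the same grasp; the last joint's range is limited). The gripper opens to 85 mm and grips with 20 to 120 N. Pads are 22 mm wide; open, the fingers measure 114 mm over their backs; the gripper's body (76 mm by 85 mm) begins 54 mm behind the grasp point. The pads swing forward as they close: fully open they stand 13 mm farther back than shut.
Start: joints at [-1.194, 0.628, 0.038, 1.517, -0.027, 0.996, -0.02], TCP at [278.485, 587.336, 231.313] pointing down, gripper open.
Joint ranges: [-3.06, 3.06], [-0.37, 2.12], [-1.25, 1.32], [0.18, 2.47], [-1.1, 4.24], [0.23, 1.98], [-2.94, 2.94]. Speed limits (rad/s): [2.57, 2.57, 3.14, 3.14, 3.14, 3.14, 3.14].

### API

Orientations are given as [roll, pitch, yaw] about the fixed x, y, z axes, in that order (R = Rz(yaw) Ry(pitch) Rx(roll)).
In Python, from cell import read_state, get_image, finish_job gives the robot as it stands. The module is installed in compiled form; this text tells all that it offers.
- The arm moves only by the tool servo_tool, never from a script. Its argument "increments" is a list of rows, each an object of numbers: "dx", "dy", "dz": the shift along the world's x, y, z in cm; "ax", "ay", "az": the turn, a rotation vector about the world's x, y, z in rad; "claw": the closure, from -1 (fully open) to 1 (shut). A call has 1 to 8 rows; each row is the pose to reach, as a shift and turn from the pose commanded when the call began; what a row does not reach only later rows make up. A row lasts 1/12 s, in which the tool goes at most 41.7 mm and 7.16 degrees, less where a joint would pass 70% of its speed; a pose out of reach is approached as far as the arm can. A call with a gripper value outside its range is refused whole. The fingers move at their own pace and stop on an object; the grip force is fixed at half the most. Time passes only in rows, so rows that repeat a pose let the fingers close. It gives the time, the measured TCP pose, the force and the opening at its end, in the units of the state.
- read_state(): the state, without advancing time (a new reading comes with each control period).
- get_image(name): name is "scene" or "side" or "wrist"; returns a dict with "color" (384x512x3 uint8, red, green, blue), "fov_y" (degrees; the focal length in pixels is half the picture's height over the tangent of half this angle, whatever the lens; pixels are square), "cx", "cy" (the principal point, pixels), "R" (3x3) and "t" (3): a world point X has camera coordinates R X + t. Camera axes: x right, y down, z forward; pixel columns grow to the right and rows downward; lengths in mm; the calibration is good to about 2 mm. A picture is of the moment at which its call begins. There is no depth.
- finish_job(): hands the job in, once; it reports no verdict.
The state is a dict: "clock": time; "qpos": joint angles; "qd": joint speeds; "tau": joint torques, N m; "eef_pos": TCP position; "tool_rot": TCP orientation; "force": force on the tool from outside, world axes, zero at the start; "torque": the same for the moment, N m; "width": finger opening in mm.
Only numpy, scipy, OpenCV 4.12 (cv2) and the standard library are available. Lean on these libraries where they do the work, as an engineer would, in place of code of your own. Each camera call takes 0.05 s, during which the arm holds its last target.

### The job

The red biscuit lifter is to be hung up later: take the steel S-hook out of its wooden block and hook it through the hole in the red lifter's handle. Lower the hook until it rests on the handle before you let go, and leave it hanging there with the lifter still lying where it is on the riser.

Things in the scene. Friction and masses are not known exactly. Their poses are not given: they have to be found in the camera images.
- s_hook: Steel S-hook of 8 mm rod, 140 g, upright, its lowest 30 mm in a slot of a dark wooden block 40 mm high. Frame (mm): z up, y across the flat S, x towards the tip side. Straight leg at x -28, z -22 to 30: grip it across y at z 22. From it the upper bow (top z 54, inside z 46) leads to the tip leg at x 28; below, the rod slopes to x 28, z -52, then the lower bow (lowest z -78) returns to x -28.
- hook_tip (a point): Lower end of the S-hook's free tip leg, at (28, 0, 0) mm in the hook's frame, same axes. The mouth under it takes the lifter's handle from the side: it is open from the tip's level down to the sloping rod, whose top is 33 mm lower at hook x = 0 and still lower towards +x.
- red_lifter: Flat red plastic lifter, 300 g, 8 mm thick, loose on a fixed wooden riser 160 mm high beside a wooden and a grey one of the same shape. Origin: underside of the blade's middle; x from handle to blade, z up. Blade 180 x 130 mm; handle 48 mm wide, ending at x -180 mm, its last 75 to 90 mm free over the riser's front edge. About 4 N down on the hole tips the lifter.
- red_hole (a point): Centre of the 30 mm hole in the red handle, on its top face, 27 mm from the handle's end; axes as the lifter. The hook goes in with its x along this x and its leg off the handle's end: sloping rod and lower bow cannot pass through the handle, so slide in along +x with the tip 12 mm over the top face till it is over the hole, then lower. Fully down, the tip is 46 mm below the top face.
Things that resemble listed ones, but are neither listed nor needed, are in the scene too. Of the things that look like the s_hook, the middle-sized one is meant.

How it is judged (in metres and radians):
On the way, in this order (a step that is already met when the one before it is completed fails the run):
1. the S-hook is lifted out of its block, held in the gripper (distance of s_hook from where it was at the start of the episode above 0.05 m and contact force between the fingers and s_hook above 1 N), for 0.2 s.
2. the hook, still held, has its tip through the red lifter's hole, 30 mm or more below the handle's top face (fully down is 46 mm) (z of hook_tip in the frame of red_hole below -0.03 m and horizontal distance between hook_tip and red_hole below 0.02 m and contact force between the fingers and s_hook above 1 N), for 0.1 s.
At the end, for the whole second after the job is handed in: The S-hook hangs still (under 0.1 m/s) from the red lifter, its weight on the handle and its tip through the hole: 25 to 60 mm below the handle's top face and within 25 mm of the hole's axis; the red lifter lies within 30 mm of where it was and within 7 degrees of level (z of hook_tip in the frame of red_hole between -0.06 and -0.025 m and horizontal distance between hook_tip and red_hole below 0.025 m and contact force between s_hook and red_lifter above 0.2 N and linear speed of s_hook below 0.1 m/s and distance of red_lifter from where it was at the start of the episode below 0.03 m and angle between red_lifter's own z axis and vertical below 0.12 rad); the robot touches nothing.
It also fails if it takes over 51 s, if anything falls off the work surface, if the arm or the gripper's body presses on something with over 40 N, if the wrist force passes 120 N, or if a joint passes its speed limit or range.

## Working session

There is one attempt and no reset: what is moved stays moved. The work goes in short steps, Python scripts to look and compute and a tool call to move; the robot and the scene stay as the last step left them, time stands still between calls to the robot, and variables do not carry over. Pictures are saved under pics/ and viewed, and the job is handed in when it is done.

Besides the shell and the picture viewer there is one more tool, called after "Emit:" as name(argument=value, ...) on one line, values as JSON. servo_tool: Moves the arm, as the interface text tells. Its arguments: {"type":"object","properties":{"increments":{"type":"array","items":{"type":"object","properties":{"dx":{"type":"number"},"dy":{"type":"number"},"dz":{"type":"number"},"ax":{"type":"number"},"ay":{"type":"number"},"az":{"type":"number"},"claw":{"type":"number"}}}}},"required":["increments"]}

```bash
mkdir -p pics; ls; cat > h.py <<'E'
import numpy as np, cv2, pickle
from cell import read_state,get_image,finish_job
def snap(n,tag):
    d=get_image(n); cv2.imwrite(f'pics/{tag}_{n}.png',d['color'][:,:,::-1]); pickle.dump(d,open(f'pics/{tag}_{n}.pkl','wb')); return d
def load(n,tag): return pickle.load(open(f'pics/{tag}_{n}.pkl','rb'))
def K(d):
    f=d['color'].shape[0]/2/np.tan(np.radians(d['fov_y'])/2); return f
def ray(d,u,v):
    f=K(d); R=np.array(d['R']);t=np.array(d['t']); c=-R.T@t
    r=R.T@np.array([(u-d['cx'])/f,(v-d['cy'])/f,1]); return c,r/np.linalg.norm(r)
def onz(d,u,v,z):
    c,r=ray(d,u,v); return c+r*(z-c[2])/r[2]
def tri(rs):
    A=np.zeros((3,3));b=np.zeros(3)
    for c,r in rs:
        P=np.eye(3)-np.outer(r,r);A+=P;b+=P@c
    X=np.linalg.solve(A,b); return X,[np.linalg.norm((np.eye(3)-np.outer(r,r))@(X-c)) for c,r in rs]
def proj(d,X):
    p=np.array(d['R'])@np.array(X)+np.array(d['t']); f=K(d); return p[0]/p[2]*f+d['cx'],p[1]/p[2]*f+d['cy']
E
python3 - <<'E'
from h import *
for n in ['scene','side','wrist']:
    d=snap(n,'a'); print(n,{k:(np.round(v,3).tolist()) for k,v in d.items() if k!='color'}, 'cam',-np.array(d['R']).T@np.array(d['t']))
s=read_state();print(s)
E
```

```text
pics
scene {'fov_y': 42.998, 'cx': 249.022, 'cy': 190.865, 'R': [[-0.852, 0.524, -0.015], [0.413, 0.654, -0.634], [-0.322, -0.546, -0.774]], 't': [453.388, -249.521, 1737.417]} cam [1048.83928238  873.94005243 1192.72970048]
side {'fov_y': 52.69, 'cx': 256.764, 'cy': 184.317, 'R': [[-1.0, -0.021, 0.001], [-0.013, 0.577, -0.817], [0.017, -0.817, -0.577]], 't': [587.249, 44.929, 1133.079]} cam [568.49192116 912.03294775 689.75402593]
wrist {'fov_y': 62.889, 'cx': 256.714, 'cy': 193.261, 'R': [[0.43, 0.903, -0.001], [0.857, -0.407, 0.317], [0.285, -0.137, -0.949]], 't': [-649.191, -39.661, 380.219]} cam [204.41529078 622.12269486 372.51419614]
{'clock': 0.15, 'qpos': array([-1.1938127 ,  0.62912261,  0.03847062,  1.51812509, -0.02698633,
        0.99630249, -0.02001279]), 'qd': array([-0.00021587, -0.00088992, -0.00073533, -0.00418079,  0.00048287,
       -0.00094274,  0.00036553]), 'tau': array([ 1.57863225e-03, -5.63813639e+01,  1.22770306e+00, -1.93655205e+01,
        1.10565624e-02,  7.45688332e-03,  2.39648685e-06]), 'eef_pos': array([278.28182502, 586.90020767, 230.61214338]), 'tool_rot': array([-1.57223505e+00, -3.04208965e-05, -4.42806646e-01]), 'force': array([ 0.82577194, -0.50966519,  0.09669584]), 'torque': array([ 0.02168504, -0.00693006, -0.04656096]), 'width': 85.2737489209117}
```

View pics/a_scene.png

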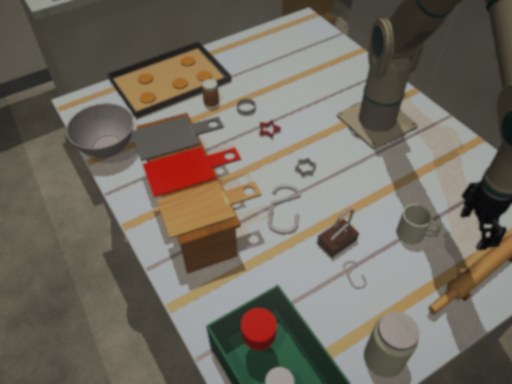

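View pics/a_side.png

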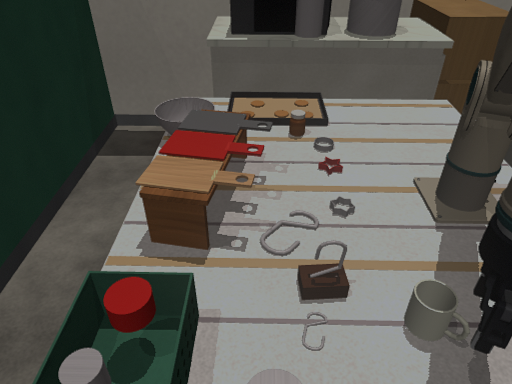

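View pics/a_wrist.png

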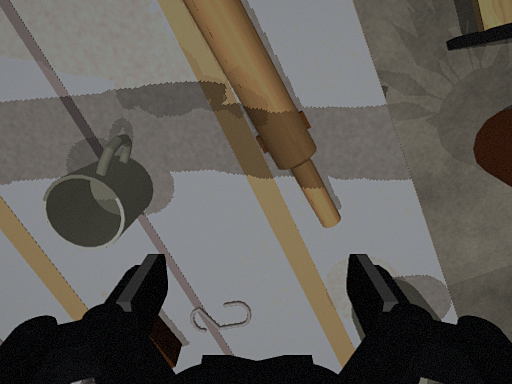

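```bash
python3 - <<'E'
from h import *
a=load('scene','a')['color'][190:300,290:390,::-1]; b=load('side','a')['color'][225:325,285:365,::-1]
a=cv2.resize(a,None,fx=4,fy=4,interpolation=2);b=cv2.resize(b,None,fx=4.4,fy=4.4,interpolation=2)
cv2.imwrite('pics/c1.png',np.hstack([a,b]) if a.shape[0]==b.shape[0] else a)
a=load('scene','a')['color'][125:260,140:300,::-1]; b=load('side','a')['color'][125:260,130:290,::-1]
cv2.imwrite('pics/c2.png',cv2.resize(np.vstack([a,b]),None,fx=2.2*1,fy=2.2*1,interpolation=2))
E
```

```text
(no output)
```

View pics/c1.png

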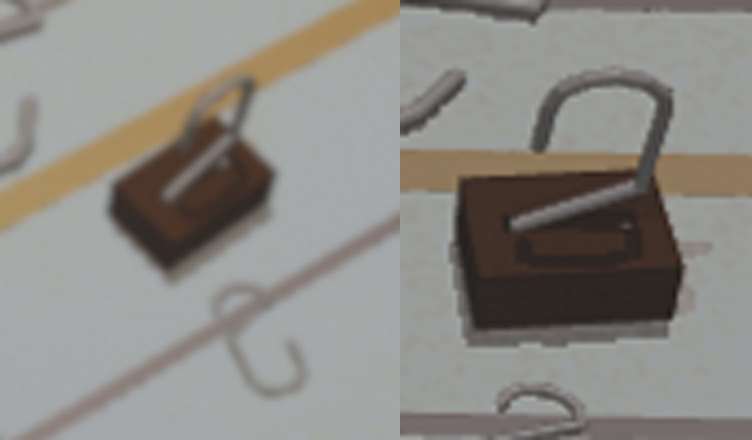

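View pics/c2.png

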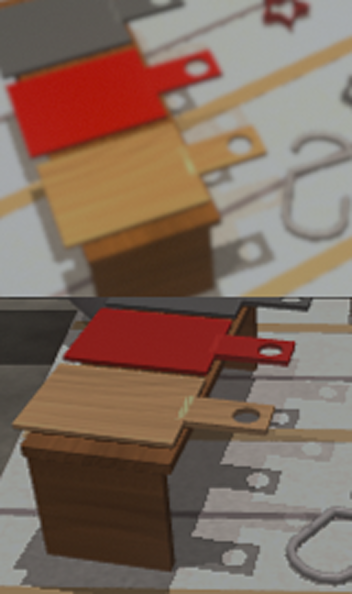

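```bash
python3 - <<'E'
from h import *
for nm,(u0,v0,w,h) in {'scene':(325,200,40,45),'side':(305,235,50,45)}.items():
    a=load(nm,'a')['color'][v0:v0+h,u0:u0+w,::-1]
    b=cv2.resize(a,None,fx=13,fy=13,interpolation=cv2.INTER_NEAREST)
    for i in range(0,w,5): cv2.putText(b,str(u0+i),(i*13,10),0,.35,(0,0,255)); cv2.line(b,(i*13,0),(i*13,b.shape[0]),(0,255,255),1)
    for i in range(0,h,5): cv2.putText(b,str(v0+i),(0,i*13+10),0,.35,(0,0,255)); cv2.line(b,(0,i*13),(b.shape[1],i*13),(0,255,255),1)
    cv2.imwrite(f'pics/g_{nm}.png',b)
for nm in ['scene','side']:
    d=load(nm,'a'); c=cv2.cvtColor(d['color'],cv2.COLOR_RGB2HSV)
    m=((c[...,0]<8)|(c[...,0]>172))&(c[...,1]>170)&(c[...,2]>80)
    n,l,st,ce=cv2.connectedComponentsWithStats(m.astype(np.uint8))
    print(nm,[(st[i].tolist(),ce[i].round(1).tolist()) for i in range(1,n) if st[i][4]>60])
    best=[i for i in range(1,n) if st[i][4]>60 and 130<st[i][1]<160 and st[i][0]<200]
    mm=(l==best[0]).astype(np.uint8)
    cs,hi=cv2.findContours(mm,cv2.RETR_CCOMP,cv2.CHAIN_APPROX_NONE)
    for cc,hh in zip(cs,hi[0]):
        print('contour',len(cc),hh.tolist(), cv2.fitEllipse(cc) if hh[3]>=0 and len(cc)>5 else cv2.approxPolyDP(cc,2,True)[:,0].tolist())
E
```

```text
scene [([144, 147, 95, 49, 2480], [183.0, 169.6]), ([241, 308, 35, 41, 1098], [258.0, 326.8])]
contour 229 [-1, -1, 1, -1] [[235, 150], [207, 156], [202, 148], [198, 147], [148, 161], [144, 166], [154, 195], [214, 178], [212, 168], [238, 158]]
contour 31 [-1, -1, -1, 0] ((229.26425170898438, 155.58099365234375), (9.500402450561523, 12.831872940063477), 85.59748077392578)
side [([160, 130, 104, 29, 1818], [205.0, 144.5]), ([103, 277, 49, 38, 1408], [127.0, 295.3])]Traceback (most recent call last):
  File "<stdin>", line 14, in <module>
IndexError: list index out of range
```

View pics/g_scene.png

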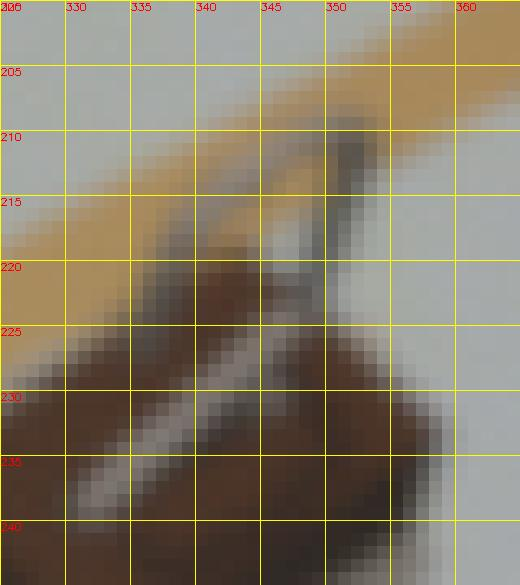

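View pics/g_side.png

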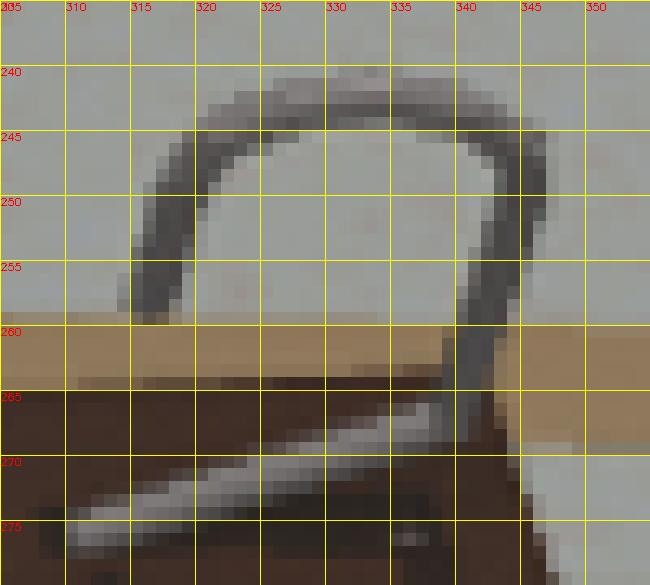

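```bash
python3 - <<'E'
from h import *
s=load('scene','a');e=load('side','a')
def both(n,ps,pe,z):
    rs=[ray(s,ps[0]-.5,ps[1]-.5),ray(e,pe[0]-.5,pe[1]-.5)]
    print(n,'z=',z,onz(s,ps[0]-.5,ps[1]-.5,z).round(1),onz(e,pe[0]-.5,pe[1]-.5,z).round(1),'tri',*[np.round(x,1) for x in tri(rs)])
both('tip',(336.2,227.5),(316.6,259.5),88)
both('bend',(348.3,223.5),(340.5,267.5),64)
both('legtop',(351.5,212),(345,250),118)
both('slotend',(331.7,239.5),(310.5,276),42)
# hole
c=cv2.cvtColor(e['color'],cv2.COLOR_RGB2HSV)
m=((c[...,0]<8)|(c[...,0]>172))&(c[...,1]>130)&(c[...,2]>60);m=m.astype(np.uint8);m[200:]=0
n,l,st,_=cv2.connectedComponentsWithStats(m); print(st[1:].tolist())
i=1+np.argmax(st[1:,4]);cs,hi=cv2.findContours((l==i).astype(np.uint8),cv2.RETR_CCOMP,cv2.CHAIN_APPROX_NONE)
for cc,hh in zip(cs,hi[0]): print(hh.tolist(),cv2.fitEllipse(cc) if hh[3]>=0 and len(cc)>5 else cv2.approxPolyDP(cc,1.5,True)[:,0].tolist())
for nm,(u0,v0,w,h) in {'scene':(200,140,46,46),'side':(155,125,115,40)}.items():
    k=12 if nm=='scene' else 6.9
    a=load(nm,'a')['color'][v0:v0+h,u0:u0+w,::-1]
    b=cv2.resize(a,None,fx=k,fy=k,interpolation=cv2.INTER_NEAREST)
    for i in range(0,w,5): cv2.putText(b,str(u0+i),(int(i*k),10),0,.3,(255,0,0)); cv2.line(b,(int(i*k),0),(int(i*k),b.shape[0]),(0,255,255),1)
    for i in range(0,h,5): cv2.putText(b,str(v0+i),(0,int(i*k)+10),0,.3,(255,0,0)); cv2.line(b,(0,int(i*k)),(b.shape[1],int(i*k)),(0,255,255),1)
    cv2.imwrite(f'pics/gl_{nm}.png',b)
E
```

```text
tip z= 88 [454.5 331.6  88. ] [454.9 331.   88. ] tri [455.1 332.1  89.2] [0. 0.]
bend z= 64 [404.2 327.1  64. ] [401.4 330.1  64. ] tri [399.5 323.1  56.2] [0.2 0.2]
legtop z= 118 [403.2 327.6 118. ] [399.1 331.8 118. ] tri [396.5 322.  107.8] [0.5 0.5]
slotend z= 42 [465.9 334.9  42. ] [464.5 335.8  42. ] tri [464.2 333.2  38.8] [0.2 0.2]
[[159, 130, 105, 31, 2035], [319, 157, 23, 15, 134], [328, 168, 3, 2, 3]]
[-1, -1, 1, -1] [[159, 152], [223, 160], [228, 152], [260, 155], [263, 145], [234, 142], [235, 136], [230, 134], [175, 130]]
[-1, -1, -1, 0] ((252.5, 149.33229064941406), (5.395611763000488, 11.896053314208984), 90.0)
```

View pics/gl_scene.png

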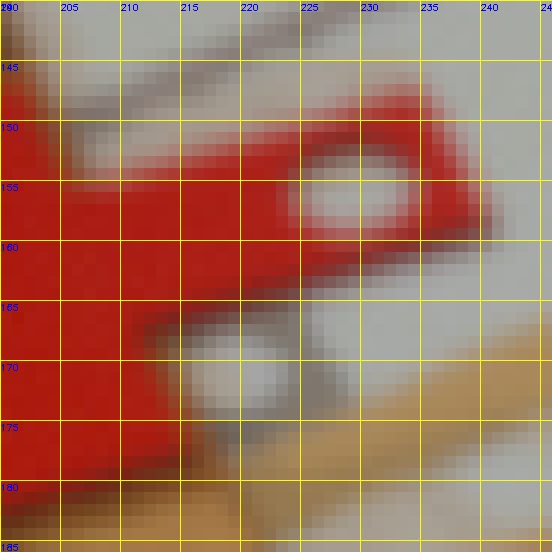

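View pics/gl_side.png

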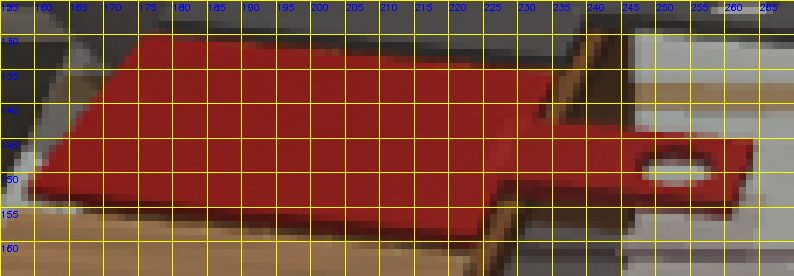

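```bash
python3 - <<'E'
from h import *
s=load('scene','a');e=load('side','a')
print('hole',onz(s,228.9,155.2,168).round(1),onz(e,252.3,148.7,168).round(1),tri([ray(s,228.9,155.2),ray(e,252.3,148.7)]))
for nm,d,pts in [('scene',s,dict(tipA=(235.3,147.6),tipB=(239.6,157.7),neckfar=(206,155),bl1=(144,166),bl2=(154,194),bl3=(213.5,177.5),bl4=(199,147))),('side',e,dict(tipfar=(263.3,144.8),tipnear=(260.5,153.5),neckfar=(234.5,142),necknear=(228,151),b1=(159,151.5),b2=(222.5,158.5),b3=(235,134.5),b4=(175.5,129.5)))]:
    for k,p in pts.items(): print(nm,k,onz(d,*p,168).round(1))
E
```

```text
hole [601.6   6.2 168. ] [599.4   8.2 168. ] (array([599.79184127,   3.14458043, 164.76744755]), [np.float64(0.38013778315020513), np.float64(0.38013778315004154)])
scene tipA [570.3 -10.2 168. ]
scene tipB [580.5  31.3 168. ]
scene neckfar [657.2 -30.1 168. ]
scene bl1 [827.2 -86.9 168. ]
scene bl2 [846.   22.5 168. ]
scene bl3 [680.6  57.1 168. ]
scene bl4 [659.2 -69.6 168. ]
side tipfar [570.  -13.7 168. ]
side tipnear [577.   32.8 168. ]
side neckfar [649.6 -27.5 168. ]
side necknear [663.5  21.9 168. ]
side b1 [846.   28.7 168. ]
side b2 [674.5  60.2 168. ]
side b3 [651.2 -71.3 168. ]
side b4 [826.6 -98.1 168. ]
```

Emit:
servo_tool(increments=[{"dx": 2, "dy": -4, "az": 0.1, "claw": -1}, {"dx": 4, "dy": -7.5, "az": 0.2, "claw": -1}, {"dx": 6, "dy": -11, "az": 0.3, "claw": -1}, {"dx": 8, "dy": -14.5, "az": 0.4, "claw": -1}, {"dx": 10, "dy": -18, "az": 0.5, "claw": -1}, {"dx": 12, "dy": -21, "az": 0.5, "claw": -1}, {"dx": 12, "dy": -21, "az": 0.5, "claw": -1}, {"dx": 12, "dy": -21, "az": 0.5, "claw": -1}])

```text
invalid input at $.increments[0]: expected keys dx, dy, dz, ax, ay, az, claw
```

```bash
python3 - <<'E'
from h import *
d=snap('wrist','b');snap('scene','b');snap('side','b')
s=read_state();print(s['eef_pos'],s['tool_rot'],s['qpos'])
E
```

```text
[278.41673087 587.18265518 231.01375492] [-1.57135951e+00 -8.80997090e-06 -4.42781039e-01] [-1.19380363  0.62874073  0.0384794   1.51764436 -0.02696808  0.99628896
 -0.01999182]
```

View pics/b_wrist.png

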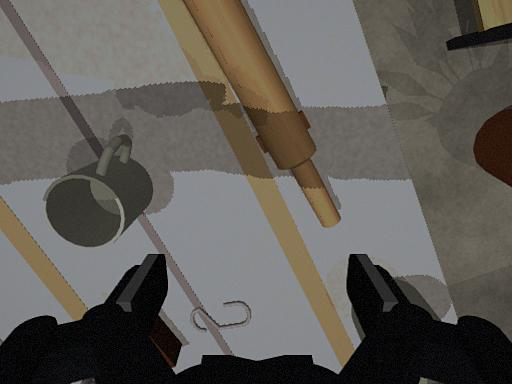

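Emit:
servo_tool(increments=[{"dx": 2, "dy": -4, "dz": 0, "ax": 0, "ay": 0, "az": 0.1, "claw": -1}, {"dx": 4, "dy": -7.5, "dz": 0, "ax": 0, "ay": 0, "az": 0.2, "claw": -1}, {"dx": 6, "dy": -11, "dz": 0, "ax": 0, "ay": 0, "az": 0.3, "claw": -1}, {"dx": 8, "dy": -14.5, "dz": 0, "ax": 0, "ay": 0, "az": 0.4, "claw": -1}, {"dx": 9.5, "dy": -18, "dz": 0, "ax": 0, "ay": 0, "az": 0.5, "claw": -1}, {"dx": 10.3, "dy": -21.5, "dz": 0, "ax": 0, "ay": 0, "az": 0.5, "claw": -1}, {"dx": 10.3, "dy": -25.8, "dz": 0, "ax": 0, "ay": 0, "az": 0.5, "claw": -1}, {"dx": 10.3, "dy": -25.8, "dz": 0, "ax": 0, "ay": 0, "az": 0.5, "claw": -1}])

```text
clock: 0.97
eef_pos: [382.3, 319.4, 230.8]
tool_rot: [-1.579, 0.002, 0.047]
force: [-0.4, -1.4, -0.2]
width: 85.5
```

```bash
python3 - <<'E'
from h import *
d=snap('wrist','b');snap('scene','b');snap('side','b')
s=read_state();print(s['eef_pos'],s['tool_rot'],s['qpos'])
E
```

```text
[381.82577255 329.54219408 231.7419412 ] [-1.56966538e+00 -6.81403038e-04  5.60798711e-02] [-0.6953369   0.42116215 -0.10084987  1.91551722  0.05652148  0.80634549
  0.80035977]
```

View pics/b_wrist.png

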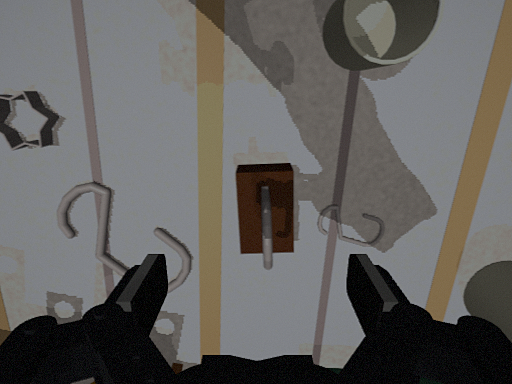

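```bash
python3 - <<'E'
from h import *
u0,v0,w,h,k=228,155,75,120,6
d=load('wrist','b')
b=cv2.resize(d['color'][v0:v0+h,u0:u0+w,::-1],None,fx=5,fy=5,interpolation=cv2.INTER_NEAREST);k=5
for i in range(0,w,5): cv2.putText(b,str(u0+i),(i*k,10),0,.3,(255,255,0)); cv2.line(b,(i*k,0),(i*k,b.shape[0]),(0,120,120),1)
for i in range(0,h,5): cv2.putText(b,str(v0+i),(0,i*k+10),0,.3,(255,255,0)); cv2.line(b,(0,i*k),(b.shape[1],i*k),(0,120,120),1)
cv2.imwrite('pics/gb.png',b)
for n,p in dict(o=(428,330,88),tip=(455,331.5,88),leg=(401.5,328.5,118),legb=(401.5,328.5,66),top=(428,330,138)).items(): print(n,proj(d,p))
E
```

```text
o (np.float64(266.1158934666631), np.float64(225.03193827428078))
tip (np.float64(266.1162339422575), np.float64(249.43411634107355))
leg (np.float64(266.8131006302422), np.float64(211.24385178992054))
legb (np.float64(265.6353977762463), np.float64(192.59985138743315))
top (np.float64(267.3806689780071), np.float64(249.5301870868406))
```

View pics/gb.png

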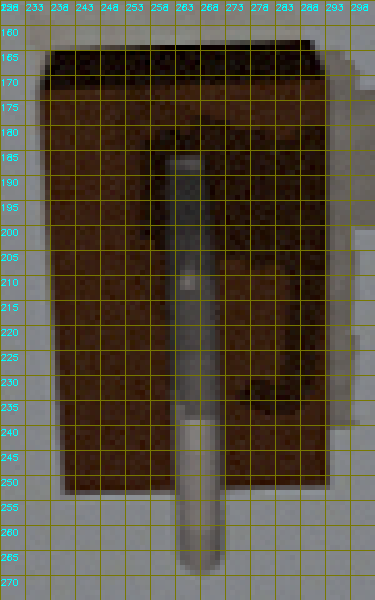

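```bash
python3 - <<'E'
from h import *
d=load('wrist','b')
for n,u,v,z in [('bend(-32,-24)',264.5,185.5,64),('bowmid line',266.3,225,125),('shoulder(32,32)',267.7,268.5,120),('legtop',265.6,211,118)]:
    print(n,onz(d,u,v,z).round(1))
E
```

```text
bend(-32,-24) [394.5 327.   64. ]
bowmid line [411.5 328.5 125. ]
shoulder(32,32) [457.3 332.4 120. ]
legtop [401.3 327.4 118. ]
```

Emit:
servo_tool(increments=[{"dx": 1.8, "dy": -0.15, "dz": -2, "ax": 0, "ay": 0, "az": 0.015, "claw": -1}, {"dx": 1.8, "dy": -0.15, "dz": -5, "ax": 0, "ay": 0, "az": 0.015, "claw": -1}, {"dx": 1.8, "dy": -0.15, "dz": -8, "ax": 0, "ay": 0, "az": 0.015, "claw": -1}, {"dx": 1.8, "dy": -0.15, "dz": -11, "ax": 0, "ay": 0, "az": 0.015, "claw": -1}, {"dx": 1.8, "dy": -0.15, "dz": -13, "ax": 0, "ay": 0, "az": 0.015, "claw": -1}, {"dx": 1.8, "dy": -0.15, "dz": -14, "ax": 0, "ay": 0, "az": 0.015, "claw": -1}, {"dx": 1.8, "dy": -0.15, "dz": -14, "ax": 0, "ay": 0, "az": 0.015, "claw": -1}, {"dx": 1.8, "dy": -0.15, "dz": -14, "ax": 0, "ay": 0, "az": 0.015, "claw": -1}])

```text
clock: 1.78
eef_pos: [399.4, 329.2, 91.4]
tool_rot: [-1.57, 0.0, 0.074]
force: [0.5, 0.7, 0.1]
width: 85.2
```

```bash
python3 - <<'E'
from h import *
a=snap('wrist','c')['color'];b=snap('side','c')['color']
s=read_state();print(s['eef_pos'],s['tool_rot'],s['force'])
cv2.imwrite('pics/c_both.png',np.hstack([a[100:,130:400],b[130:350,230:480].repeat(1,0) if 0 else cv2.resize(b[180:322,260:400],None,fx=2,fy=2)])[:,:,::-1])
E
```

```text
[400.21336786 329.20684791  92.55576748] [-1.56890932 -0.00206265  0.07292603] [0.28395969 0.43638246 0.52269693]
```

View pics/c_both.png

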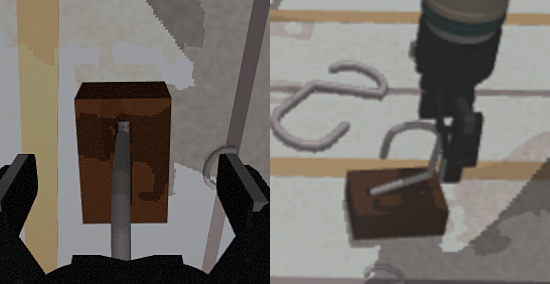

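Emit:
servo_tool(increments=[{"dx": 0, "dy": -0.1, "dz": 0, "ax": 0, "ay": 0, "az": 0, "claw": 0.2}, {"dx": 0, "dy": -0.1, "dz": 0, "ax": 0, "ay": 0, "az": 0, "claw": 0.6}, {"dx": 0, "dy": -0.1, "dz": 0, "ax": 0, "ay": 0, "az": 0, "claw": 1}, {"dx": 0, "dy": -0.1, "dz": 0, "ax": 0, "ay": 0, "az": 0, "claw": 1}, {"dx": 0, "dy": -0.1, "dz": 0, "ax": 0, "ay": 0, "az": 0, "claw": 1}, {"dx": 0, "dy": -0.1, "dz": 0, "ax": 0, "ay": 0, "az": 0, "claw": 1}, {"dx": 0, "dy": -0.1, "dz": 0, "ax": 0, "ay": 0, "az": 0, "claw": 1}, {"dx": 0, "dy": -0.1, "dz": 0, "ax": 0, "ay": 0, "az": 0, "claw": 1}])

```text
clock: 2.55
eef_pos: [399.5, 326.9, 91.4]
tool_rot: [-1.571, -0.0, 0.072]
force: [-0.0, -0.1, 1.8]
width: 6.2
```

```bash
python3 - <<'E'
from h import *
a=snap('wrist','d')['color'];b=snap('side','d')['color']
s=read_state();print(s['eef_pos'],s['tool_rot'],s['force'],s['torque'],s['width'])
cv2.imwrite('pics/d_both.png',np.hstack([a[100:,130:400],b[130:350,230:480].repeat(1,0) if 0 else cv2.resize(b[180:322,260:400],None,fx=2,fy=2)])[:,:,::-1])
E
```

```text
[399.50948351 326.88545156  91.40465566] [-1.57070308e+00 -5.78912370e-05  7.21771384e-02] [-0.4148616   0.52908707  1.45110617] [-0.02065617  0.02623427 -0.01605297] 6.4858451737604765
```

View pics/d_both.png

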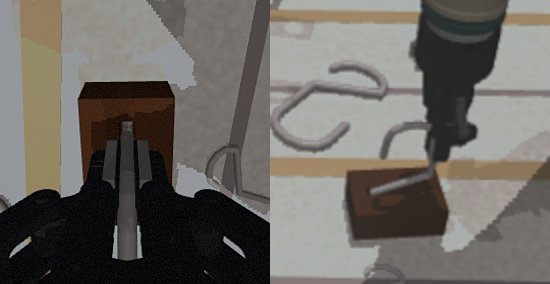

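Emit:
servo_tool(increments=[{"dx": 0, "dy": 0, "dz": 0.5, "ax": 0, "ay": 0, "az": 0, "claw": 1}, {"dx": 0, "dy": 0, "dz": 1.5, "ax": 0, "ay": 0, "az": 0, "claw": 1}, {"dx": 0, "dy": 0, "dz": 3, "ax": 0, "ay": 0, "az": 0, "claw": 1}, {"dx": 0, "dy": 0, "dz": 5, "ax": 0, "ay": 0, "az": 0, "claw": 1}, {"dx": 0, "dy": 0, "dz": 7, "ax": 0, "ay": 0, "az": 0, "claw": 1}, {"dx": 0, "dy": 0, "dz": 9, "ax": 0, "ay": 0, "az": 0, "claw": 1}, {"dx": 0, "dy": 0, "dz": 10, "ax": 0, "ay": 0, "az": 0, "claw": 1}, {"dx": 0, "dy": 0, "dz": 10, "ax": 0, "ay": 0, "az": 0, "claw": 1}])

```text
clock: 3.32
eef_pos: [400.5, 327.8, 193.8]
tool_rot: [-1.568, -0.004, 0.072]
force: [-0.1, 0.4, -1.8]
width: 6.4
```

```bash
python3 - <<'E'
from h import *
a=snap('scene','e')['color'];b=snap('side','e')['color'];w=snap('wrist','e')['color']
s=read_state();print(s['eef_pos'],s['tool_rot'],s['force'],s['torque'],s['width'])
cv2.imwrite('pics/e_both.png',np.hstack([cv2.resize(a[150:290,280:400],None,fx=3.2,fy=3.2),cv2.resize(b[150:290,260:390],None,fx=3.2,fy=3.2)])[:,:,::-1])
print('wood end',onz(load('side','a'),255,181,168))
E
```

```text
[398.85632934 326.27371356 190.57918455] [-1.57183325e+00  1.40735571e-03  7.21923963e-02] [-0.11779595  0.07984796 -1.77510308] [-0.00826509  0.03919576 -0.00924898] 6.191249822107292
wood end [588.2869512  159.95119013 168.        ]
```

View pics/e_both.png

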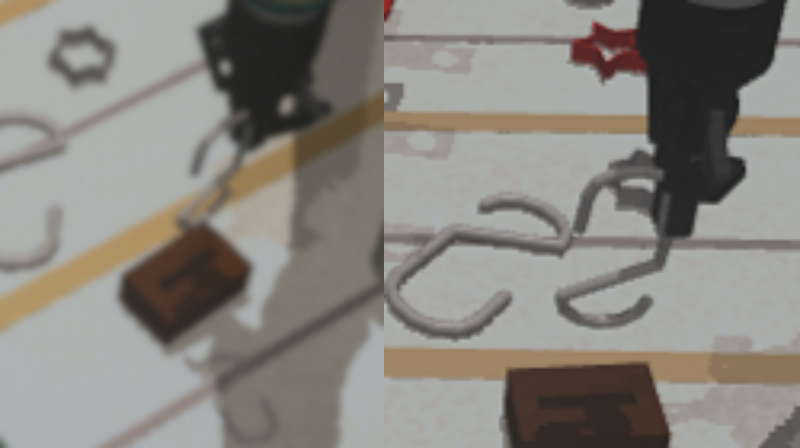

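View pics/e_wrist.png

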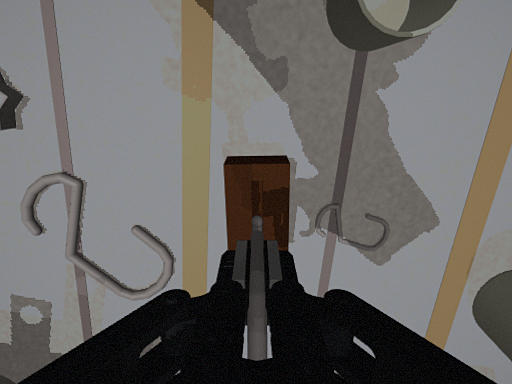

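```bash
cat >> h.py <<'E'
def grid(nm,tag,u0,v0,w,h,k,out,st=5):
    b=cv2.resize(load(nm,tag)['color'][v0:v0+h,u0:u0+w,::-1],None,fx=k,fy=k,interpolation=cv2.INTER_NEAREST)
    for i in range(0,w,st): cv2.putText(b,str(u0+i),(i*k,10),0,.35,(255,0,0)); cv2.line(b,(i*k,0),(i*k,b.shape[0]),(0,200,200),1)
    for i in range(0,h,st): cv2.putText(b,str(v0+i),(0,i*k+10),0,.35,(255,0,0)); cv2.line(b,(0,i*k),(b.shape[1],i*k),(0,200,200),1)
    cv2.imwrite(out,b)
E
python3 - <<'E'
from h import *
grid('scene','e',330,180,40,45,13,'pics/ge1.png')
grid('side','e',305,195,50,60,10,'pics/ge2.png')
E
```

```text
(no output)
```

View pics/ge1.png

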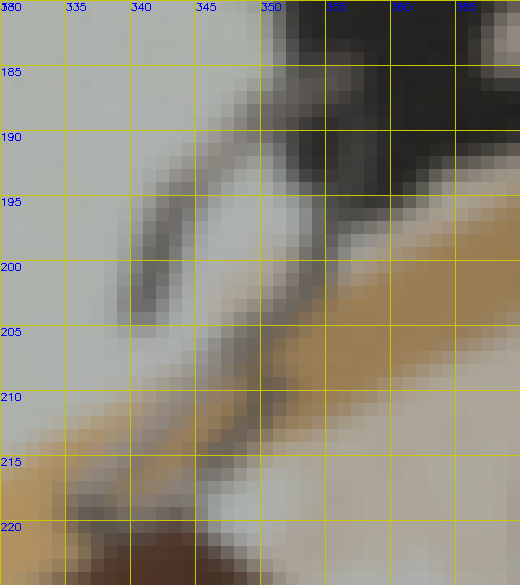

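View pics/ge2.png

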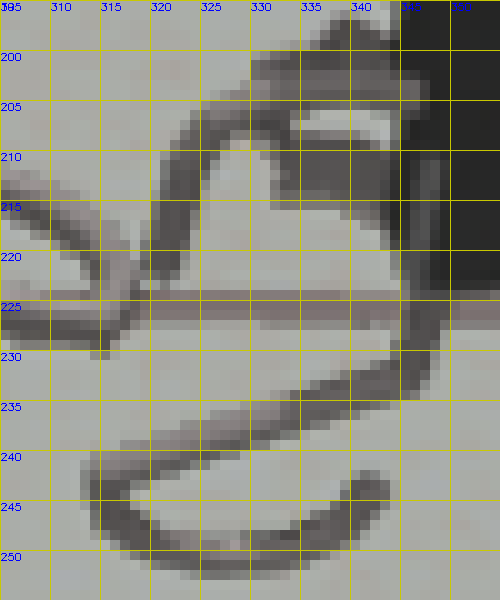

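```bash
python3 - <<'E'
from h import *
s=load('scene','e');e=load('side','e')
for n,a,b in [('tip',(340.7,204.5),(321.2,222.7)),('bend',(352.5,203.5),(346,233)),('low',(336.3,218.7),(314.8,242.3))]:
    print(n,*tri([ray(s,a[0]-.5,a[1]-.5),ray(e,b[0]-.5,b[1]-.5)]))
for z in (186,188): print(onz(s,340.2,204,z),onz(e,320.7,222.2,z))
E
```

```text
tip [454.78848529 330.44490299 190.03851522] [np.float64(0.171642405184512), np.float64(0.17164240518454715)]
bend [402.58036954 324.00686974 155.53319347] [np.float64(2.560978398113434), np.float64(2.5609783981134377)]
low [463.90705163 334.09286841 139.87228868] [np.float64(0.6472503059081008), np.float64(0.6472503059080085)]
[452.2159351 328.1294624 186.       ] [454.01115017 325.93806836 186.        ]
[453.40120528 329.2137864  188.        ] [454.46566077 328.26497732 188.        ]
```

```bash
python3 - <<'E'
from h import *
e=load('side','e');s=load('scene','e')
for yaw in (0.072,0.1):
  o=np.array([399.5,327,191.4+19-22])+28*np.array([np.cos(yaw),np.sin(yaw),0])
  for n,x,z in [('tip',28,0),('bend',-28,-22),('low',28,-52),('bottom',0,-74),('end',-28,-52),('top',0,54)]:
    P=o+np.array([x*np.cos(yaw),x*np.sin(yaw),z]); print(yaw,n,P.round(1),np.add(proj(e,P),.5).round(1),np.add(proj(s,P),.5).round(1))
E
```

```text
0.072 tip [455.4 331.  188.4] [320.9 223.5] [340.6 205.2]
0.072 bend [399.5 327.  166.4] [347.6 230.9] [355.1 200.4]
0.072 low [455.4 331.  136.4] [318.5 242.8] [338.  217.1]
0.072 bottom [427.4 329.  114.4] [330.9 250.1] [344.7 216.9]
0.072 end [399.5 327.  136.4] [345.6 241.9] [353.4 207.2]
0.072 top [427.4 329.  242.4] [338.4 201.3] [351.6 186.9]
0.1 tip [455.2 332.6 188.4] [321.1 224. ] [341.  205.6]
0.1 bend [399.5 327.  166.4] [347.6 230.9] [355.1 200.4]
0.1 low [455.2 332.6 136.4] [318.6 243.3] [338.5 217.5]
0.1 bottom [427.4 329.8 114.4] [331.  250.3] [344.9 217.1]
0.1 end [399.5 327.  136.4] [345.6 241.9] [353.4 207.2]
0.1 top [427.4 329.8 242.4] [338.5 201.5] [351.8 187.1]
```

Emit:
servo_tool(increments=[{"dx": 0.4, "dy": -1.5, "dz": 0, "ax": 0, "ay": 0, "az": -0.03, "claw": 1}, {"dx": 1, "dy": -4, "dz": 0, "ax": 0, "ay": 0, "az": -0.06, "claw": 1}, {"dx": 1.8, "dy": -7, "dz": 0, "ax": 0, "ay": 0, "az": -0.1, "claw": 1}, {"dx": 2.6, "dy": -10, "dz": 0, "ax": 0, "ay": 0, "az": -0.14, "claw": 1}, {"dx": 3.4, "dy": -13, "dz": 0, "ax": 0, "ay": 0, "az": -0.18, "claw": 1}, {"dx": 4.2, "dy": -16, "dz": 0, "ax": 0, "ay": 0, "az": -0.21, "claw": 1}, {"dx": 5.0, "dy": -19, "dz": 0, "ax": 0, "ay": 0, "az": -0.237, "claw": 1}, {"dx": 5.8, "dy": -22, "dz": 0, "ax": 0, "ay": 0, "az": -0.237, "claw": 1}])

```text
clock: 4.13
eef_pos: [456.6, 104.1, 190.3]
tool_rot: [-1.573, 0.002, -0.168]
force: [-0.0, -0.5, -1.5]
width: 6.8
```

Emit:
servo_tool(increments=[{"dx": 0.6, "dy": -2.5, "dz": 0, "ax": 0, "ay": 0, "az": 0, "claw": 1}, {"dx": 1.2, "dy": -4.5, "dz": 0, "ax": 0, "ay": 0, "az": 0, "claw": 1}, {"dx": 1.8, "dy": -6.5, "dz": 0, "ax": 0, "ay": 0, "az": 0, "claw": 1}, {"dx": 2.2, "dy": -7.6, "dz": 0, "ax": 0, "ay": 0, "az": 0, "claw": 1}, {"dx": 2.4, "dy": -8.1, "dz": 0, "ax": 0, "ay": 0, "az": 0, "claw": 1}, {"dx": 2.4, "dy": -8.1, "dz": 0, "ax": 0, "ay": 0, "az": 0, "claw": 1}, {"dx": 2.4, "dy": -8.1, "dz": 0, "ax": 0, "ay": 0, "az": 0, "claw": 1}, {"dx": 2.4, "dy": -8.1, "dz": 0, "ax": 0, "ay": 0, "az": 0, "claw": 1}])

```text
clock: 4.8
eef_pos: [481.0, 27.3, 191.1]
tool_rot: [-1.57, 0.001, -0.163]
force: [-0.6, 0.8, -1.2]
width: 6.5
```

```bash
python3 - <<'E'
from h import *
snap('wrist','f');snap('scene','f');snap('side','f')
s=read_state();print(s['clock'],s['eef_pos'],s['tool_rot'],s['force'],s['width'])
a=load('scene','f')['color'][110:210,190:310];b=load('side','f')['color'][100:200,200:320]
cv2.imwrite('pics/f.png',np.hstack([cv2.resize(a,None,fx=3.3,fy=3.3),cv2.resize(b,None,fx=3.3,fy=3.3)])[:,:,::-1])
E
```

```text
4.95 [481.21920572  27.01382103 191.32117634] [-1.57040841e+00  2.82076157e-04 -1.62849652e-01] [ 9.40932607e-02  1.97403428e-03 -2.26873190e+00] 6.575351416523049
```

View pics/f.png

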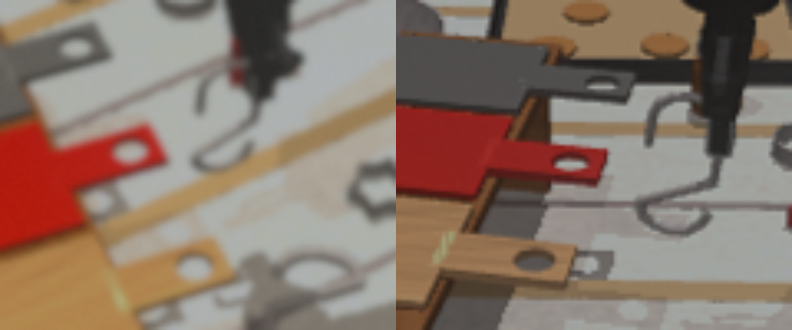

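View pics/f_wrist.png

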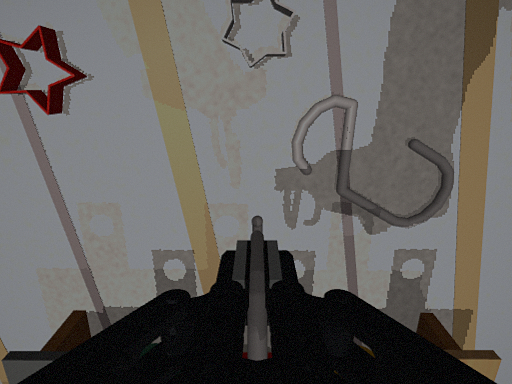

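```bash
python3 - <<'E'
from h import *
grid('scene','f',215,128,60,45,10,'pics/gf1.png')
grid('side','f',240,122,70,50,10,'pics/gf2.png')
E
```

```text
(no output)
```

View pics/gf1.png

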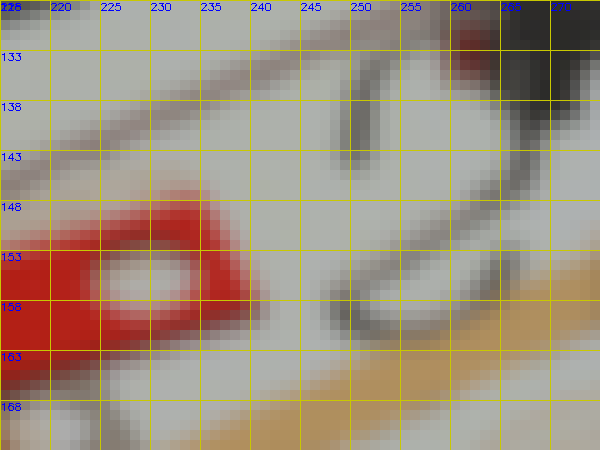

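View pics/gf2.png

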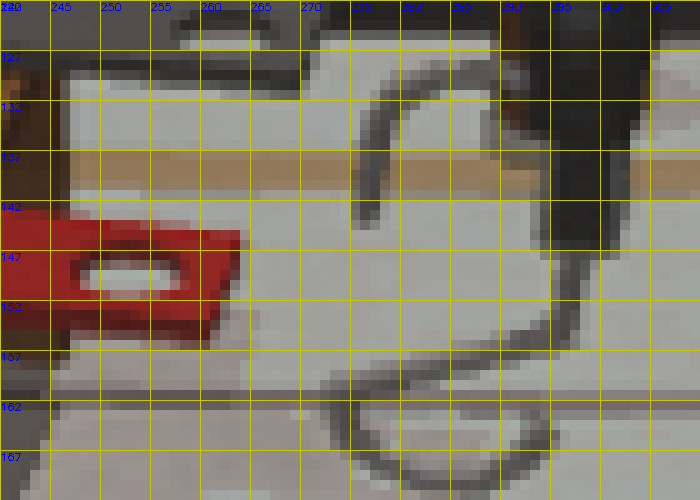

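```bash
python3 - <<'E'
from h import *
s=load('scene','f');e=load('side','f')
t=tri([ray(s,249.5,143.8),ray(e,276.1,144.1)]);print('tip',t)
h=tri([ray(s,228.8,155.1),ray(e,252.4,148.7)]);print('hole',h)
print('hole on 168',onz(s,228.8,155.1,168),onz(e,252.4,148.7,168))
tz=t[0][2]; print('tip at z',[ (z,onz(s,249.5,143.8,z).round(1),onz(e,276.1,144.1,z).round(1)) for z in (188,190)])
y=-.165;u=np.array([np.cos(y),np.sin(y)]);n=np.array([-u[1],u[0]])
for H in (h[0],np.array([600.5,7,168])):
  for T in (t[0],): print((H-T)[:2]@u,(H-T)[:2]@n,H[2]-T[2])
E
```

```text
tip (array([536.27770777,  14.42645392, 186.35477106]), [np.float64(0.050494019452338924), np.float64(0.05049401945245493)])
hole (array([599.56541164,   2.12835036, 164.17361982]), [np.float64(0.3930130981900943), np.float64(0.39301309819007985)])
hole on 168 [601.61063652   5.72764838 168.        ] [599.08681918   8.1831578  168.        ]
tip at z [(188, array([537.2,  15.9, 188. ]), array([536.3,  17.3, 188. ])), (190, array([538.2,  17.6, 190. ]), array([536.5,  20.9, 190. ]))]
64.44814494360787 -1.7359222064054913 -22.18115123634189
64.56986024522094 3.2230707372101555 -18.35477105850123
```

Emit:
servo_tool(increments=[{"dx": 0, "dy": 0, "dz": -0.5, "ax": 0, "ay": 0, "az": 0, "claw": 1}, {"dx": 0, "dy": 0, "dz": -0.9, "ax": 0, "ay": 0, "az": 0, "claw": 1}, {"dx": 0, "dy": 0, "dz": -0.9, "ax": 0, "ay": 0, "az": 0, "claw": 1}, {"dx": 1, "dy": -0.17, "dz": -0.9, "ax": 0, "ay": 0, "az": 0, "claw": 1}, {"dx": 2, "dy": -0.33, "dz": -0.9, "ax": 0, "ay": 0, "az": 0, "claw": 1}, {"dx": 3, "dy": -0.5, "dz": -0.9, "ax": 0, "ay": 0, "az": 0, "claw": 1}, {"dx": 3.5, "dy": -0.58, "dz": -0.9, "ax": 0, "ay": 0, "az": 0, "claw": 1}, {"dx": 3.5, "dy": -0.58, "dz": -0.9, "ax": 0, "ay": 0, "az": 0, "claw": 1}])

```text
clock: 5.62
eef_pos: [518.3, 19.7, 182.3]
tool_rot: [-1.571, -0.002, -0.166]
force: [-0.7, 0.2, -0.9]
width: 6.6
```

```bash
python3 - <<'E'
from h import *
snap('scene','g');snap('side','g')
s=read_state();print(s['clock'],s['eef_pos'],s['tool_rot'],s['force'],s['width'])
a=load('scene','g')['color'][120:180,205:275];b=load('side','g')['color'][120:180,230:300]
cv2.imwrite('pics/g.png',np.hstack([cv2.resize(a,None,fx=5.5,fy=5.5),cv2.resize(b,None,fx=5.5,fy=5.5)])[:,:,::-1])
E
```

```text
5.7167 [516.26621613  19.94424585 182.11041498] [-1.57091336e+00  7.93672695e-04 -1.65100386e-01] [ 0.1676359   0.35415485 -2.09172899] 6.509297064537975
```

View pics/g.png

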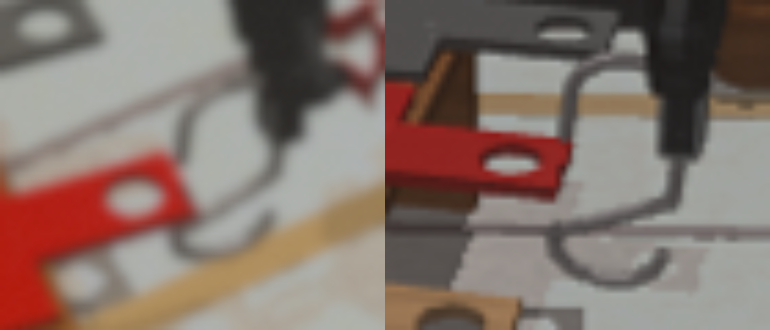

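Emit:
servo_tool(increments=[{"dx": 0.6, "dy": -0.1, "dz": 0, "ax": 0, "ay": 0, "az": 0, "claw": 1}, {"dx": 1.2, "dy": -0.2, "dz": 0, "ax": 0, "ay": 0, "az": 0, "claw": 1}, {"dx": 1.8, "dy": -0.3, "dz": 0, "ax": 0, "ay": 0, "az": 0, "claw": 1}, {"dx": 2.4, "dy": -0.4, "dz": 0, "ax": 0, "ay": 0, "az": 0, "claw": 1}, {"dx": 2.9, "dy": -0.48, "dz": 0, "ax": 0, "ay": 0, "az": 0, "claw": 1}, {"dx": 3.1, "dy": -0.5, "dz": 0, "ax": 0, "ay": 0, "az": 0, "claw": 1}, {"dx": 3.1, "dy": -0.5, "dz": 0, "ax": 0, "ay": 0, "az": 0, "claw": 1}, {"dx": 3.1, "dy": -0.5, "dz": 0, "ax": 0, "ay": 0, "az": 0, "claw": 1}])

```text
clock: 6.38
eef_pos: [547.3, 15.0, 182.2]
tool_rot: [-1.571, 0.001, -0.165]
force: [-0.3, -0.0, -1.8]
width: 6.3
```

```bash
python3 - <<'E'
from h import *
snap('scene','i');snap('side','i')
s=read_state();print(s['clock'],s['eef_pos'],s['tool_rot'],s['force'],s['width'])
grid('scene','i',205,128,40,45,10,'pics/gi1.png')
grid('side','i',230,115,60,50,10,'pics/gi2.png')
a=cv2.imread('pics/gi1.png');b=cv2.imread('pics/gi2.png');b=b[:450]
cv2.imwrite('pics/gi.png',cv2.resize(np.hstack([a,b]),None,fx=.8,fy=.8))
e=load('side','i');sc=load('scene','i')
E
```

```text
6.4833 [547.07192955  15.1197202  182.25070828] [-1.57084155e+00  6.21295296e-04 -1.64672770e-01] [-0.42467815  0.06685502 -0.74823066] 6.56754383374947
```

View pics/gi.png

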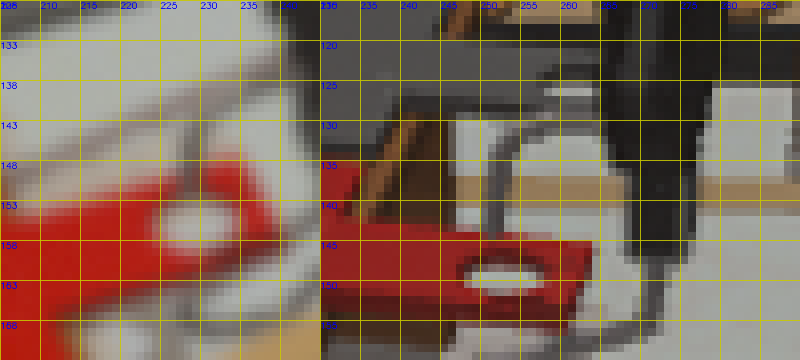

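```bash
python3 - <<'E'
from h import *
s=load('scene','i');e=load('side','i')
t=tri([ray(s,228.5,151.5),ray(e,251.6,144.3)]);h=tri([ray(s,228.8,155.1),ray(e,252.4,148.7)]);print(t,h)
# predicted tip by kinematics
P=np.array([547.4,15.1,182.3-2.5])+55.5*np.array([np.cos(-.165),np.sin(-.165),0]);print(P,np.add(proj(s,P),.5),np.add(proj(e,P),.5))
for z in (176,179): print(onz(s,228.5,151.5,z),onz(e,251.6,144.3,z))
E
```

```text
(array([600.80229999,   3.10299254, 179.21061122]), [np.float64(0.7537004267216916), np.float64(0.7537004267218185)]) (array([599.56541164,   2.12835036, 164.17361982]), [np.float64(0.3930130981900943), np.float64(0.39301309819007985)])
[602.14621872   5.98399563 179.8       ] [228.99016605 152.89361728] [251.75516144 144.92709726]
[ 5.98657336e+02 -3.47726289e-01  1.76000000e+02] [601.4926095   -1.48254615 176.        ]
[599.98565974   2.23197934 179.        ] [601.29990626   3.8518091  179.        ]
```

Emit:
servo_tool(increments=[{"dx": 0, "dy": 0, "dz": -0.6, "ax": 0, "ay": 0, "az": 0, "claw": 1}, {"dx": 0, "dy": 0, "dz": -1.2, "ax": 0, "ay": 0, "az": 0, "claw": 1}, {"dx": 0, "dy": 0, "dz": -1.8, "ax": 0, "ay": 0, "az": 0, "claw": 1}, {"dx": 0, "dy": 0, "dz": -2.2, "ax": 0, "ay": 0, "az": 0, "claw": 1}, {"dx": 0, "dy": 0, "dz": -2.2, "ax": 0, "ay": 0, "az": 0, "claw": 1}, {"dx": 0, "dy": 0, "dz": -2.2, "ax": 0, "ay": 0, "az": 0, "claw": 1}])

```text
clock: 6.98
eef_pos: [547.2, 15.0, 159.8]
tool_rot: [-1.571, 0.001, -0.165]
force: [0.2, 0.5, -0.5]
width: 6.7
```

```bash
python3 - <<'E'
from h import *
snap('scene','j');snap('side','j')
s=read_state();print(s['clock'],s['eef_pos'],s['tool_rot'],s['force'],s['torque'],s['width'])
a=load('scene','j')['color'][120:180,205:275];b=load('side','j')['color'][120:180,220:290]
cv2.imwrite('pics/j.png',np.hstack([cv2.resize(a,None,fx=5.5,fy=5.5),cv2.resize(b,None,fx=5.5,fy=5.5)])[:,:,::-1])
E
```

```text
7.0833 [547.6395457   15.04946583 160.35656651] [-1.57071049e+00 -1.52904033e-04 -1.64863010e-01] [-0.37531017  0.62486702 -1.64292547] [-0.01848841  0.03036184  0.02832582] 6.556782329802063
```

View pics/j.png

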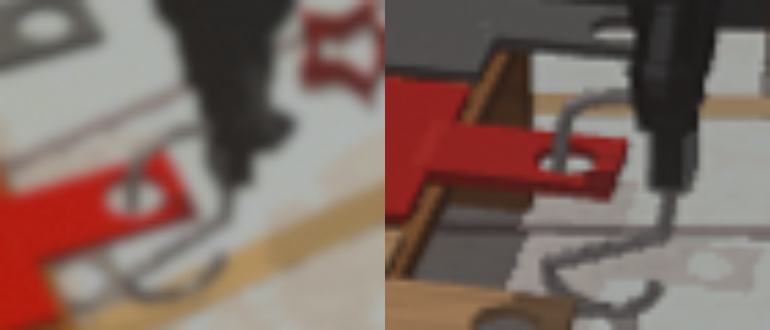

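Emit:
servo_tool(increments=[{"dx": 0, "dy": 0, "dz": -0.5, "ax": 0, "ay": 0, "az": 0, "claw": 1}, {"dx": 0, "dy": 0, "dz": -1.0, "ax": 0, "ay": 0, "az": 0, "claw": 1}, {"dx": 0, "dy": 0, "dz": -1.5, "ax": 0, "ay": 0, "az": 0, "claw": 1}, {"dx": 0, "dy": 0, "dz": -2.0, "ax": 0, "ay": 0, "az": 0, "claw": 1}, {"dx": 0, "dy": 0, "dz": -2.4, "ax": 0, "ay": 0, "az": 0, "claw": 1}, {"dx": 0, "dy": 0, "dz": -2.7, "ax": 0, "ay": 0, "az": 0, "claw": 1}, {"dx": 0, "dy": 0, "dz": -2.7, "ax": 0, "ay": 0, "az": 0, "claw": 1}, {"dx": 0, "dy": 0, "dz": -2.7, "ax": 0, "ay": 0, "az": 0, "claw": 1}])

```text
clock: 7.75
eef_pos: [547.4, 15.0, 133.1]
tool_rot: [-1.571, 0.0, -0.165]
force: [-0.4, -0.1, -1.3]
width: 6.6
```

```bash
python3 - <<'E'
from h import *
snap('scene','k');snap('side','k')
s=read_state();print(s['clock'],s['eef_pos'],s['tool_rot'],s['force'],s['torque'],s['width'])
a=load('scene','k')['color'][120:180,205:275];b=load('side','k')['color'][120:180,220:290]
cv2.imwrite('pics/k.png',np.hstack([cv2.resize(a,None,fx=5.5,fy=5.5),cv2.resize(b,None,fx=5.5,fy=5.5)])[:,:,::-1])
E
```

```text
7.85 [547.67184957  15.02693009 133.47559489] [-1.57071623e+00 -3.69615476e-04 -1.64837988e-01] [ 0.30458938 -1.10383241 -1.43660092] [0.04669405 0.02767152 0.02308908] 6.384778423829621
```

View pics/k.png

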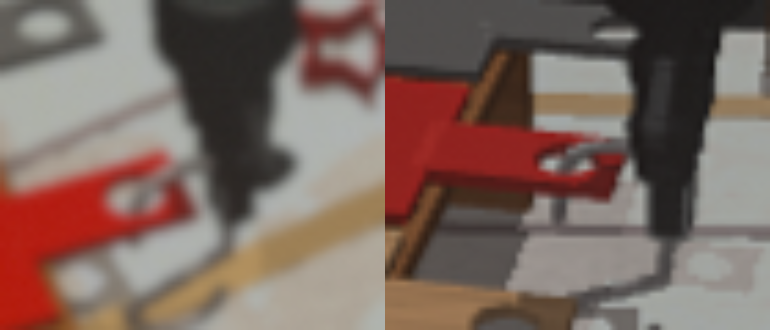

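Emit:
servo_tool(increments=[{"dx": 0.3, "dy": -0.05, "dz": 0, "ax": 0, "ay": 0, "az": 0, "claw": 1}, {"dx": 0.3, "dy": -0.05, "dz": -0.15, "ax": 0, "ay": 0, "az": 0, "claw": 1}, {"dx": 0.3, "dy": -0.05, "dz": -0.3, "ax": 0, "ay": 0, "az": 0, "claw": 1}, {"dx": 0.3, "dy": -0.05, "dz": -0.4, "ax": 0, "ay": 0, "az": 0, "claw": 1}, {"dx": 0.3, "dy": -0.05, "dz": -0.4, "ax": 0, "ay": 0, "az": 0, "claw": 1}, {"dx": 0.3, "dy": -0.05, "dz": -0.4, "ax": 0, "ay": 0, "az": 0, "claw": 1}])

```text
clock: 8.35
eef_pos: [550.3, 14.5, 129.2]
tool_rot: [-1.571, 0.0, -0.165]
force: [0.0, 0.5, -0.7]
width: 6.7
```

Emit:
servo_tool(increments=[{"dx": 0, "dy": 0, "dz": -0.1, "ax": 0, "ay": 0, "az": 0, "claw": 1}, {"dx": 0, "dy": 0, "dz": -0.1, "ax": 0, "ay": 0, "az": 0, "claw": 1}])

```text
clock: 8.52
eef_pos: [550.4, 14.6, 128.2]
tool_rot: [-1.571, 0.0, -0.165]
force: [0.2, 0.2, -1.0]
width: 6.5
```

Emit:
servo_tool(increments=[{"dx": 0, "dy": 0, "dz": -0.1, "ax": 0, "ay": 0, "az": 0, "claw": 1}, {"dx": 0, "dy": 0, "dz": -0.1, "ax": 0, "ay": 0, "az": 0, "claw": 1}])

```text
clock: 8.68
eef_pos: [550.6, 14.5, 127.3]
tool_rot: [-1.571, -0.0, -0.165]
force: [-0.3, 0.5, -1.3]
width: 6.2
```

```bash
python3 - <<'E'
from h import *
snap('scene','l');f=[read_state()['force']];snap('side','l');f.append(read_state()['force']);snap('wrist','l')
s=read_state();print(s['clock'],s['eef_pos'],s['tool_rot'],f,s['force'],s['torque'],s['width'])
a=load('scene','l')['color'][120:180,205:275];b=load('side','l')['color'][120:180,220:290]
cv2.imwrite('pics/l.png',np.hstack([cv2.resize(a,None,fx=5.5,fy=5.5),cv2.resize(b,None,fx=5.5,fy=5.5)])[:,:,::-1])
E
```

```text
8.8333 [550.51967951  14.57731538 127.32200862] [-1.57073389e+00 -1.18146693e-05 -1.64802419e-01] [array([ 0.51212082, -1.34779529, -0.57008649]), array([ 0.82889704, -0.75859564, -0.80864536])] [ 1.37682584  0.16227519 -1.03759628] [-0.05453606  0.02008345  0.01690611] 6.606861498540181
```

View pics/l.png

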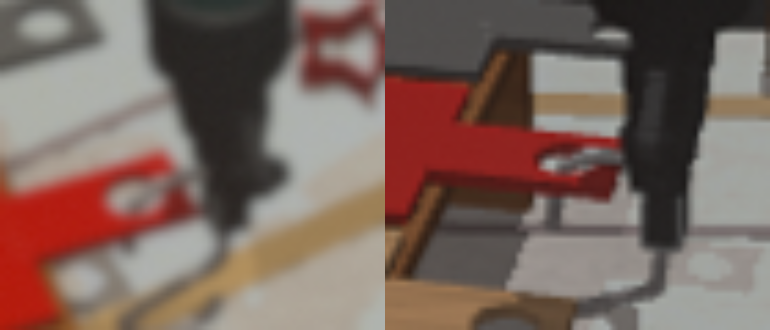

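Emit:
servo_tool(increments=[{"dx": 0, "dy": 0, "dz": -0.1, "ax": 0, "ay": 0, "az": 0, "claw": 1}, {"dx": 0, "dy": 0, "dz": -0.1, "ax": 0, "ay": 0, "az": 0, "claw": 1}])

```text
clock: 9.0
eef_pos: [550.6, 14.6, 126.5]
tool_rot: [-1.571, -0.0, -0.165]
force: [-0.8, 0.2, 2.4]
width: 6.6
```

```bash
cat > f.py <<'E'
from h import *
F=[]
for i in range(5): get_image('side'); F.append(read_state()['force'])
s=read_state();print(s['clock'],s['eef_pos'].round(1),np.mean(F,0).round(2),np.std(F,0).round(2))
E
python3 f.py
```

```text
9.25 [550.6  14.5 126.5] [-0.25  0.27  1.82] [0.36 0.38 0.48]
```

Emit:
servo_tool(increments=[{"dx": 0, "dy": 0, "dz": -0.1, "ax": 0, "ay": 0, "az": 0, "claw": 1}, {"dx": 0, "dy": 0, "dz": -0.1, "ax": 0, "ay": 0, "az": 0, "claw": 1}])

```text
clock: 9.42
eef_pos: [550.5, 14.5, 125.3]
tool_rot: [-1.571, -0.0, -0.165]
force: [-1.0, 0.2, 1.9]
width: 6.7
```

```bash
python3 f.py
```

```text
9.6667 [550.5  14.6 125.3] [-0.28  0.21  1.18] [0.38 0.38 0.32]
```

Emit:
servo_tool(increments=[{"dx": 0, "dy": 0, "dz": 0.1, "ax": 0, "ay": 0, "az": 0, "claw": 1}, {"dx": 0, "dy": 0, "dz": 0.1, "ax": 0, "ay": 0, "az": 0, "claw": 1}])

```text
clock: 9.83
eef_pos: [550.6, 14.5, 126.5]
tool_rot: [-1.571, -0.0, -0.165]
force: [-1.6, 0.4, 1.3]
width: 6.2
```

```bash
python3 f.py; python3 - <<'E'
from h import *
snap('scene','m');snap('side','m')
a=load('scene','m')['color'][120:180,205:275];b=load('side','m')['color'][120:180,220:290]
cv2.imwrite('pics/m.png',np.hstack([cv2.resize(a,None,fx=5.5,fy=5.5),cv2.resize(b,None,fx=5.5,fy=5.5)])[:,:,::-1])
E
```

```text
10.0833 [550.6  14.5 126.3] [-0.03  0.11  1.43] [0.42 0.32 0.33]
```

View pics/m.png

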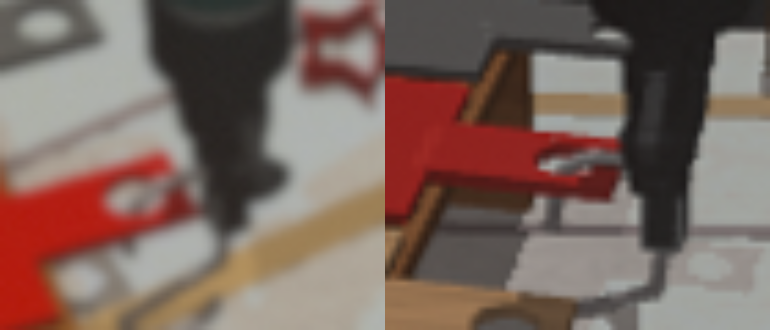

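Emit:
servo_tool(increments=[{"dx": 0, "dy": 0, "dz": 0.04, "ax": 0, "ay": 0, "az": 0, "claw": 1}, {"dx": 0, "dy": 0, "dz": 0.04, "ax": 0, "ay": 0, "az": 0, "claw": 1}])

```text
clock: 10.35
eef_pos: [550.6, 14.5, 126.8]
tool_rot: [-1.571, -0.0, -0.165]
force: [0.7, 0.1, 1.4]
width: 6.6
```

```bash
python3 f.py
```

```text
10.6 [550.6  14.6 126.7] [-0.1   0.06  1.42] [0.27 0.14 0.31]
```

Emit:
servo_tool(increments=[{"dx": 0, "dy": 0, "dz": 0.03, "ax": 0, "ay": 0, "az": 0, "claw": 1}, {"dx": 0, "dy": 0, "dz": 0.03, "ax": 0, "ay": 0, "az": 0, "claw": 1}])

```text
clock: 10.77
eef_pos: [550.5, 14.5, 127.0]
tool_rot: [-1.571, -0.0, -0.165]
force: [1.0, -0.2, 0.4]
width: 6.4
```

```bash
python3 f.py
```

```text
11.0167 [550.6  14.5 127. ] [ 0.42 -0.36  0.65] [0.27 0.41 0.36]
```

Emit:
servo_tool(increments=[{"dx": 0, "dy": 0, "dz": 0, "ax": 0, "ay": 0, "az": 0, "claw": 0.8}, {"dx": 0, "dy": 0, "dz": 0, "ax": 0, "ay": 0, "az": 0, "claw": 0.7}, {"dx": 0, "dy": 0, "dz": 0, "ax": 0, "ay": 0, "az": 0, "claw": 0.6}, {"dx": 0, "dy": 0, "dz": 0, "ax": 0, "ay": 0, "az": 0, "claw": 0.5}, {"dx": 0, "dy": 0, "dz": 0, "ax": 0, "ay": 0, "az": 0, "claw": 0.3}, {"dx": 0, "dy": 0, "dz": 0, "ax": 0, "ay": 0, "az": 0, "claw": 0}, {"dx": 0, "dy": 0, "dz": 0, "ax": 0, "ay": 0, "az": 0, "claw": 0}])

```text
clock: 11.6
eef_pos: [550.4, 14.5, 127.0]
tool_rot: [-1.571, 0.0, -0.165]
force: [-0.4, 0.7, 0.1]
width: 42.8
```

```bash
python3 f.py; python3 - <<'E'
from h import *
snap('scene','n');snap('side','n');w=snap('wrist','n')['color']
a=load('scene','n')['color'][120:190,205:275];b=load('side','n')['color'][120:190,220:290]
cv2.imwrite('pics/n.png',np.hstack([cv2.resize(a,None,fx=3.5,fy=3.5),cv2.resize(b,None,fx=3.5,fy=3.5),cv2.resize(w,(300,245))])[:,:,::-1])
E
```

```text
11.85 [550.5  14.6 127. ] [-0.34  0.07  0.16] [0.18 0.73 0.34]
```

View pics/n.png

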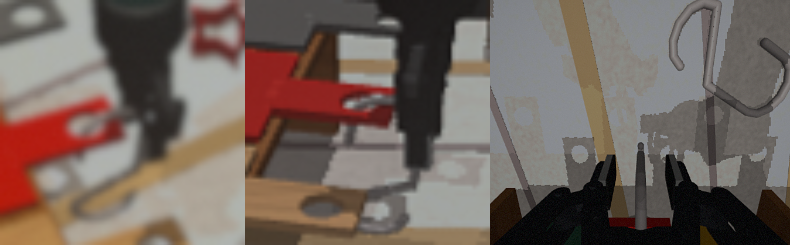

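Emit:
servo_tool(increments=[{"dx": 0, "dy": 0, "dz": 0, "ax": 0, "ay": 0, "az": 0, "claw": -0.6}, {"dx": 0, "dy": 0, "dz": 0, "ax": 0, "ay": 0, "az": 0, "claw": -0.6}, {"dx": -0.5, "dy": 0.1, "dz": 1, "ax": 0, "ay": 0, "az": 0, "claw": -0.6}, {"dx": -1, "dy": 0.2, "dz": 3, "ax": 0, "ay": 0, "az": 0, "claw": -0.6}, {"dx": -2, "dy": 0.3, "dz": 6, "ax": 0, "ay": 0, "az": 0, "claw": -0.6}, {"dx": -4, "dy": 0.6, "dz": 9, "ax": 0, "ay": 0, "az": 0, "claw": -0.6}, {"dx": -7, "dy": 1, "dz": 12, "ax": 0, "ay": 0, "az": 0, "claw": -0.6}, {"dx": -10, "dy": 1.5, "dz": 14, "ax": 0, "ay": 0, "az": 0, "claw": -0.6}])

```text
clock: 12.67
eef_pos: [450.4, 29.6, 269.7]
tool_rot: [-1.57, -0.003, -0.165]
force: [0.4, 0.3, 0.3]
width: 68.8
```

Emit:
servo_tool(increments=[{"dx": -1, "dy": 0, "dz": 1, "ax": 0, "ay": 0, "az": 0, "claw": -0.6}, {"dx": -1, "dy": 0, "dz": 1, "ax": 0, "ay": 0, "az": 0, "claw": -0.6}, {"dx": -1, "dy": 0, "dz": 1, "ax": 0, "ay": 0, "az": 0, "claw": -0.6}, {"dx": -1, "dy": 0, "dz": 1, "ax": 0, "ay": 0, "az": 0, "claw": -0.6}])

```text
clock: 13.0
eef_pos: [441.0, 29.4, 277.0]
tool_rot: [-1.571, -0.001, -0.165]
force: [0.9, 0.1, -0.1]
width: 68.0
```

```bash
python3 f.py; python3 - <<'E'
from h import *
snap('scene','o');snap('side','o')
a=load('scene','o')['color'][130:190,200:270];b=load('side','o')['color'][130:190,220:290]
cv2.imwrite('pics/o.png',np.hstack([cv2.resize(a,None,fx=5.5,fy=5.5),cv2.resize(b,None,fx=5.5,fy=5.5)])[:,:,::-1])
for nm in ('scene','side'):
    x=load(nm,'a')['color'].astype(int);y=load(nm,'o')['color'].astype(int)
    c=[cv2.cvtColor(q['color'],cv2.COLOR_RGB2HSV) for q in (load(nm,'a'),load(nm,'o'))]
    for q in c:
        m=((q[...,0]<8)|(q[...,0]>172))&(q[...,1]>140)&(q[...,2]>70);m[200:]=0;m[:,240 if nm=='side' else 225:]=0
        p=np.argwhere(m);print(nm,len(p),p.mean(0))
E
```

```text
13.25 [440.6  29.4 276.2] [0.31 0.13 0.34] [0.29 0.41 0.23]
scene 2447 [170.00204332 181.63996731]
scene 2445 [170.00368098 181.63476483]
side 1781 [144.74171814 200.52947782]
side 1794 [144.77369008 200.62263099]
```

View pics/o.png

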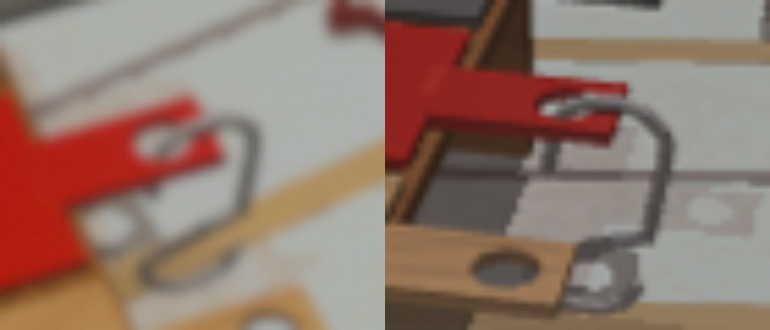

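```bash
python3 - <<'E'
from h import *
s=load('scene','o');e=load('side','o')
print(tri([ray(s,228,164.5),ray(e,249.8,160.7)]),[onz(e,249.8,160.7,z).round(1) for z in (115,122,130)])
n=snap('side','p')['color'].astype(int);print(abs(n-e['color'].astype(int))[130:200,220:290].mean(), abs(n-e['color'].astype(int))[130:200,20:90].mean())
E
```

```text
(array([606.12526424,   4.64804775, 128.48975387]), [np.float64(0.6356019434707098), np.float64(0.6356019434707136)]) [array([607.4, -16.2, 115. ]), array([607. ,  -4.9, 122. ]), array([606.4,   8. , 130. ])]
0.4340816326530612 0.7644897959183673
```

```bash
python3 -c "
from cell import *
print(finish_job())"
```

```text
the job is handed in; nothing more can be done
None
```

The S-hook now hangs from the hole in the red lifter's handle. The gripper is clear of everything, and I handed the job in at about 13.3 s. `finish_job()` gives no verdict.

**What I did:** I took the middle-sized hook, the one upright in the block, and gripped it by the leg. I lifted it 100 mm and turned it to the lifter's heading. Then I slid it in along the handle and lowered it until the force showed it resting on the handle. I eased it back up slightly before letting go.

**Last checks:**
- **Tip position:** the tip is about 40 mm below the handle's top face and about 6 mm from the hole's axis. This comes from two camera views, good to a few mm.
- **Lifter position:** the red blade area moved less than 0.1 pixel in both views compared with the start.
- **Stillness:** two side pictures taken one after the other show no movement of the hook.
- **Gripper:** the force on it is about zero.

**What was less clean:**
- **Pressing down:** I pressed about 1 mm too far, with roughly 3 N on the handle, which may have tipped the lifter slightly for a moment.
- **Hook tilt:** the hook sat a few degrees tilted in the grip and hangs slightly tilted.
- **Camera agreement:** the two cameras disagreed by 2–3 mm on absolute positions, so I aligned the tip to the hole by their difference in the same pictures.

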